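Sweep the loose tin lids into the catch tray

ROBOT

A 7-joint arm with a two-finger parallel gripper is mounted at the origin on a cart in front of the work surface, level with it; the furniture and walls round the work are solid. World frame = base frame: x ahead of the robot, y to its left, z up, the work surface at z = 0. Lengths are in m, angles in rad, forces in N, time in s.
With the tool pointing down it reaches from about 0.425 to 0.875 m from the base axis. Payload 4.7 kg.
Tool frame: the origin (TCP) lies midway between the tips of the shut fingers; the grasp point (between the pads) lies 19 mm behind it; z points along the fingers, y is the line along which they close (so a half turn about z gives the same grasp; the last joint's range is limited). The gripper opens to 87 mm and grips with 3 to 60 N. Pads are 19 mm wide; open, the fingers measure 117 mm over their backs; the gripper's body (75 mm by 190 mm) begins 51 mm behind the grasp point.
Start: joints at [0.014, 0.321, -0.07, 1.45, 0.023, 1.371, -0.057], TCP at [0.65, -0, 0.223] pointing down, gripper open.
Joint ranges: [-2.86, 2.86], [-0.3, 2.09], [-1.38, 1.24], [0.06, 2.45], [-1.56, 4.7], [0.09, 2.05], [-2.69, 2.69]. Speed limits (rad/s): [2.57, 2.57, 3.14, 3.14, 3.14, 3.14, 3.14].

INTERFACE

Orientations are given as a rotation vector (axis times angle).
In Python, from bench import ctrl gives the robot as it stands.
- The arm moves only by the tool creep_tool, called as name(argument=value, ...), one argument or row to a line, values as JSON. Schema: {"type":"object","properties":{"increments":{"type":"array","items":{"type":"number"},"minItems":5,"maxItems":100},"grip_force":{"type":"number"},"only":{"type":"string"},"quiet":{"type":"boolean"},"lines":{"type":"string"}},"required":["increments"],"additionalProperties":false}. increments is one flat list of numbers that holds 1 to 20 rows one after another, with no inner brackets; each row has 5 numbers: dx, dy, dz in a scale on which 1.0 is 0.75 m, then a turn about the tool's z in normalised numbers (1 is 120 degrees), then the opening from 0.0 (shut) to 1.0 (fully open); each row is the pose to reach, as a shift and turn from the pose commanded when the call began, along the tool's axes at that moment; what a row does not reach only later rows make up. A row lasts 1/10 s, in which the tool goes at most 0.05 m and 0.15 rad, less where a joint would pass 70% of its speed; a pose out of reach is approached as far as the arm can. The fingers move at their own pace and stop on an object; grip_force is the grip in N (left out, the last holds). Time passes only in rows, so rows that do not move let the fingers close. The tool returns the time, the measured TCP pose, the force, the opening and the grip force at its end. only (a regular expression) keeps the lines of the reply that match it, lines (a string "A,B") keeps lines A to B, and quiet returns only ok. Shift and turn numbers lie between -1 and 1, and a call with a number outside is refused. Input that does not fit is refused with a message, and nothing moves.
- ctrl.get_state(): the state, without advancing time (a new reading comes with each control period).
- ctrl.get_image(name): name is "scene" or "side" or "wrist"; returns the picture (400x640x3 uint8, red, green, blue); there is no depth.
- ctrl.camera_model(name): a dict with "vertical_fov" (degrees; the focal length in pixels is half the picture's height over the tangent of half this angle, whatever the lens; pixels are square), "cx", "cy" (the principal point, pixels), "k1" (the pictures are not rectified: a ray, as slopes to the right and down, at radius r is drawn at 1 + k1 r^2 times it, then the intrinsics apply), "rvec" (rotation vector, rad) and "tvec" (3), from world to camera coordinates, as OpenCV has them; the wrist camera has in their place "hand_eye" (4x4, takes a point from camera to tool coordinates, whose origin is the TCP and whose axes are the flange's). Camera axes: x right, y down, z forward; pixel columns grow to the right and rows downward; lengths in m; the calibration is good to about 2 mm. A picture is of the moment at which its call begins: read the wrist's pose just before it. camera_model takes no time and is no camera call.
- ctrl.close_job(): hands the job in; it is judged then, once.
The state is a dict: "time": time; "joint_positions": joint angles; "qd": joint speeds; "joint_torque": joint torques, N m; "position": TCP position; "tool_rot": TCP orientation; "ft_force": force on the tool from outside, world axes, zero at the start; "torque": the same for the moment, N m; "grip_width": opening from 0.0 (shut) to 1.0 (fully open); "grip_force": force on a finger pad.
Only numpy, scipy, OpenCV 4.12 (cv2) and the standard library are available. Lean on these libraries where they do the work, as an engineer would, in place of code of your own. Each camera call takes 0.05 s, during which the arm holds its last target. There are 200 camera calls.

TASK

Three press-on tin lids lie loose on the bench. Sweep all three with the fingers, sliding them along the bench through the open front of the low steel catch tray, until each lies flat and wholly inside it. Do not lift or tip any lid, and leave the block, the weights, the tape roll and the jar standing where they are.

Things in the scene. Friction and masses are not known exactly. Their poses are not given: they have to be found in the camera images.
- catch_tray: low three-sided sheet-steel tray fixed to the bench, inside 220 mm wide (its x), 120 mm deep (its y); origin at the centre of its floor, at bench level. Walls 4 mm thick, 32 mm high, inner faces at x = -110, x = +110, y = +60 mm. Its -y side (y = -60 mm) is fully open, no step (floor skin under 1 mm): lids slide in along its +y. A 2 mm high tab sticks out 18 mm beyond each side wall
- tester_column (a point): fixed point on the axis, 190 mm above the bench, of the upright column of the falling-weight tester at the right rear of the bench: a column about 65 mm across that rises from 185 to 800 mm above the bench, on a tripod foot about 200 mm across. Equipment to keep the arm clear of when swinging in to the lids; it never moves
- lid_a: loose press-on lid of a paint tin, a plain grey metal disc 57 mm across and 10 mm high, about 30 g, lying flat on the bench; origin at the centre of its underside, z up. The three loose lids are alike and slide easily
- lid_b: loose press-on lid of a paint tin, a plain grey metal disc 57 mm across and 10 mm high, about 30 g, lying flat on the bench; origin at the centre of its underside, z up. The three loose lids are alike and slide easily
- lid_c: loose press-on lid of a paint tin, a plain grey metal disc 57 mm across and 10 mm high, about 30 g, lying flat on the bench; origin at the centre of its underside, z up. The three loose lids are alike and slide easily
- steel_block: plain steel cube 44 x 44 x 42 mm, 0.58 kg; a bystander among the work, to be left where it stands; origin at the centre of its underside
- big_weight: round pale brass balance weight with a knob, 38 mm across, 36 mm high; a bystander among the work, to be left where it stands; origin at the centre of its underside
- small_weight: round pale brass balance weight with a knob, 28 mm across, 26 mm high; a bystander among the work, to be left where it stands; origin at the centre of its underside
- tape_roll: ring-shaped roll of masking tape, 80 mm across, 19 mm high, lying flat; a bystander among the work, to be left where it stands; origin at the centre of its underside
- pigment_jar: clear jar of pigment with a grey lid, 51 mm across, 70 mm high; a bystander among the work, to be left where it stands; origin at the centre of its underside

How it is judged:
At the end, for the whole second after the job is handed in: All three lids lie flat on the tray's floor (underside within 5 mm of the bench, tilt under 0.1 rad), at rest, wholly inside the open front (to about 5 mm: lid centre at tray y above -34 mm); the bystanders are within 12 mm of where they stood (y of lid_a in the frame of catch_tray between -0.034 and 0.045 m and x of lid_a in the frame of catch_tray between -0.095 and 0.095 m and height (world z) of each of lid_a, lid_b, lid_c below 0.005 m and angle between each of lid_a, lid_b, lid_c's own z axis and vertical below 0.1 rad and linear speed of each of lid_a, lid_b, lid_c below 0.02 m/s and y of lid_b in the frame of catch_tray between -0.034 and 0.045 m and x of lid_b in the frame of catch_tray between -0.095 and 0.095 m and y of lid_c in the frame of catch_tray between -0.034 and 0.045 m and x of lid_c in the frame of catch_tray between -0.095 and 0.095 m and distance of each of steel_block, big_weight, small_weight, tape_roll, pigment_jar from where it was at the start of the episode below 0.012 m); the robot touches nothing.
It fails at once if a tin lid is lifted off the bench or tipped up (height (world z) of any of lid_a, lid_b, lid_c above 0.016 m or angle between any of lid_a, lid_b, lid_c's own z axis and vertical above 0.6 rad).
It fails at once if the block, a weight, the tape roll or the jar is shifted by more than 12 mm or knocked over (distance of any of steel_block, big_weight, small_weight, tape_roll, pigment_jar from where it was at the start of the episode above 0.012 m or angle between any of steel_block, big_weight, small_weight, tape_roll, pigment_jar's own z axis and vertical above 0.3 rad).
It also fails if it takes over 72 s, if anything falls off the work surface, if the arm or the gripper's body presses on something with over 40 N, if the wrist force passes 120 N, or if a joint passes its speed limit or range.

## Working session

There is one attempt and no reset: what is moved stays moved. The work goes in short steps, Python scripts to look and compute and a tool call to move; the robot and the scene stay as the last step left them, time stands still between calls to the robot, and variables do not carry over. Pictures are saved under pics/ and viewed, at most 10 in all, crops included, and the job is handed in when it is done.

```bash
ls; mkdir -p pics; python3 - <<'E'
from bench import ctrl
import cv2
s=ctrl.get_state(); print(s['time'],s['position'],s['tool_rot'])
for n in ("scene","side","wrist"):
    im=ctrl.get_image(n); cv2.imwrite(f"pics/{n}0.png",im[:,:,::-1]); print(n,ctrl.camera_model(n))
E
```

```text
bench.py
pics
0.0 [ 6.49455514e-01 -3.36013799e-05  2.21490026e-01] [-2.22051799e+00 -2.22058363e+00  2.17046862e-03]
scene {'vertical_fov': 57.59532774669839, 'cx': 322.21795912347625, 'cy': 191.6539853158148, 'k1': -0.010506299337327286, 'rvec': array([ 1.93743173, -0.9275915 ,  0.56285721]), 'tvec': array([-0.38643611,  0.34441248,  0.60153572])}
side {'vertical_fov': 50.47285161063339, 'cx': 318.8963339482357, 'cy': 209.25690778904342, 'k1': 0.018139885150764447, 'rvec': array([ 2.22710031, -0.38015513,  0.16923231]), 'tvec': array([-0.56510144,  0.23325543,  0.98176301])}
wrist {'vertical_fov': 68.56047417535257, 'cx': 321.3840254098063, 'cy': 200.101751401049, 'k1': -0.054049041691917786, 'hand_eye': array([[ 6.40787711e-05, -9.60272530e-01, -2.79063907e-01,
         7.61687256e-02],
       [ 9.99999874e-01,  2.00328779e-04, -4.59720720e-04,
         3.43912496e-04],
       [ 4.97361710e-04, -2.79063842e-01,  9.60272422e-01,
        -1.62216482e-01],
       [ 0.00000000e+00,  0.00000000e+00,  0.00000000e+00,
         1.00000000e+00]])}
```

View pics/scene0.png

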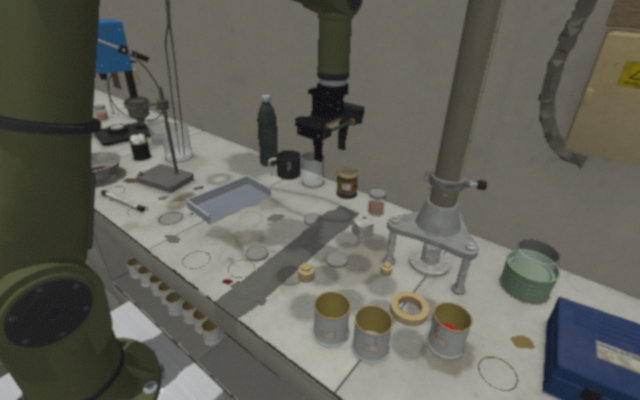

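View pics/side0.png

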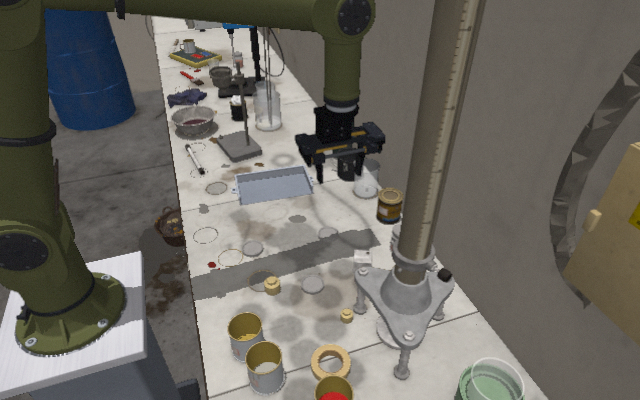

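View pics/wrist0.png

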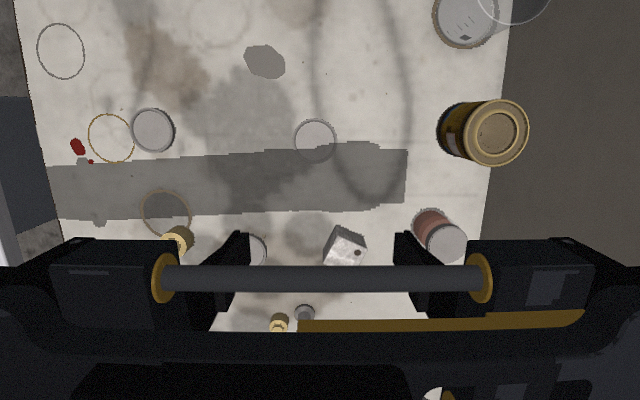

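The scene picture shows the tray at (228,198), with lid-like discs at (257,252), (337,260) and maybe (312,220). The side picture shows them at (253,248), (312,284) and (298,219). In the wrist picture they are at (153,130), (315,139) and (255,250), the last one half hidden. There are printed ring stains nearby too, so I'll compare ray casts across the views.

```bash
cat > h.py <<'E'
from bench import ctrl
import cv2, numpy as np
from scipy.spatial.transform import Rotation as R
def cam(n, s=None):
    m=ctrl.camera_model(n); f=200/np.tan(np.radians(m['vertical_fov'])/2)
    K=np.array([[f,0,m['cx']],[0,f,m['cy']],[0,0,1]]); D=np.array([m['k1'],0,0,0])
    if 'rvec' in m:
        Rw=cv2.Rodrigues(m['rvec'])[0].T; o=-Rw@m['tvec']
    else:
        Rt=R.from_rotvec(s['tool_rot']).as_matrix(); H=m['hand_eye']
        Rw=Rt@H[:3,:3]; o=Rt@H[:3,3]+s['position']
    return K,D,Rw,o
def p2w(c,uv,z):
    K,D,Rw,o=c; p=cv2.undistortPoints(np.array(uv,float).reshape(-1,1,2),K,D)[:,0]
    d=np.c_[p,np.ones(len(p))]@Rw.T
    return o+d*((z-o[2])/d[:,2])[:,None]
def w2p(c,P):
    K,D,Rw,o=c; return cv2.projectPoints(np.array(P,float).reshape(-1,1,3),cv2.Rodrigues(Rw.T)[0],-Rw.T@o,K,D)[0][:,0]
def topdown(im,c,x0=.4,x1=.9,y0=-.35,y1=.35,z=0.,ppm=1000):
    "rectified bench plane: right = -y, up = +x"
    xs=np.arange(x1,x0,-1/ppm); ys=np.arange(y1,y0,-1/ppm)
    X,Y=np.meshgrid(xs,ys,indexing='ij'); p=w2p(c,np.c_[X.ravel(),Y.ravel(),np.full(X.size,z)]).astype(np.float32).reshape(X.shape+(2,))
    return cv2.remap(im,p[...,0],p[...,1],cv2.INTER_CUBIC)
E
python3 - <<'E'
from h import *
s=ctrl.get_state()
P={'scene':[(257,252),(337,260),(312,220),(306,272),(386,269),(409,308),(362,227),(376,202)],'side':[(253,248),(312,284),(298,219),(272,285),(346,315),(330,363),(362,257),(0,0)],'wrist':[(153,130),(255,250),(315,139)]}
for n,u in P.items(): print(n,p2w(cam(n,s),u,.01)[:,:2].round(3).tolist())
a=[topdown(cv2.imread(f'pics/{n}0.png'),cam(n,s),z=.01,ppm=1100)for n in('scene','wrist')]
b=np.hstack([x[:,:]for x in a]); b=cv2.resize(b,None,fx=.52,fy=.52,interpolation=cv2.INTER_AREA)
side=topdown(cv2.imread('pics/side0.png'),cam('side'),z=.01,ppm=1100)
cv2.imwrite('pics/td_side.png',side); print(side.shape)
cv2.imwrite('pics/td_scene.png',a[0])
E
```

```text
scene [[0.43, 0.056], [0.534, -0.118], [0.629, 0.04], [0.453, -0.087], [0.583, -0.229], [0.508, -0.328], [0.693, -0.09], [0.835, -0.051]]
side [[0.432, 0.052], [0.54, -0.118], [0.579, 0.125], [0.448, -0.088], [0.583, -0.229], [0.509, -0.327], [0.69, -0.075], [-0.762, 3.249]]
wrist [[0.436, 0.06], [0.556, -0.106], [0.641, 0.047]]
(550, 770, 3)
```

View pics/td_side.png

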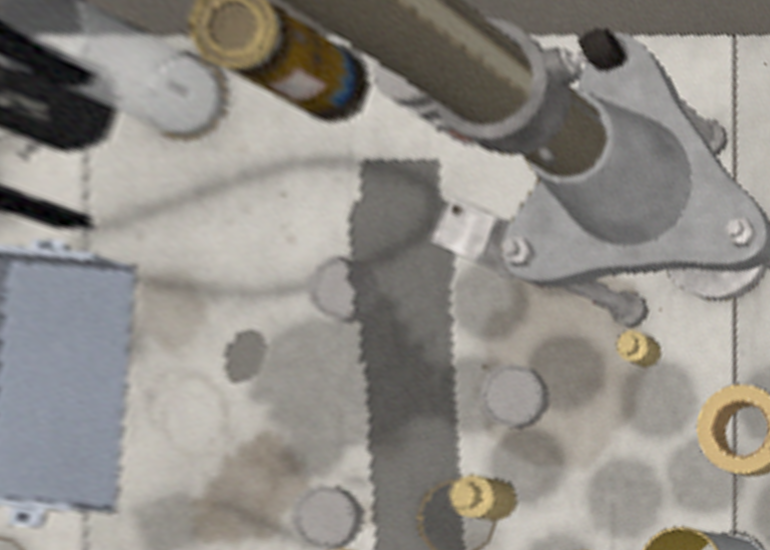

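The rectified side view shows the lids clearly, in the lid plane at 1.1 px/mm: (328,515), (515,396), and (340,289), which is half in the shadow strip. These agree with the rays cast from the scene and wrist views. Next I'll locate the tray and the tripod.

```bash
python3 - <<'E'
from h import *
a=cv2.imread('pics/side0.png')[150:340,170:450]; b=cv2.imread('pics/scene0.png')[160:300,170:480]
a=cv2.resize(a,(560,380),interpolation=cv2.INTER_CUBIC); b=cv2.resize(b,(560,253),interpolation=cv2.INTER_CUBIC)
b=cv2.imread('pics/scene0.png')[165:230,170:285]; 
c=cv2.imread('pics/side0.png')[155:215,220:325]
d=cv2.imread('pics/scene0.png')[180:300,370:490]; e=cv2.imread('pics/side0.png')[220:400,340:470]
f=lambda i,w,h:cv2.resize(i,(w,h),interpolation=cv2.INTER_CUBIC)
cv2.imwrite('pics/m.png',np.vstack([np.hstack([f(b,400,226),f(c,396,226)]),np.hstack([f(d,360,360),f(e,260,360),np.zeros((360,176,3),np.uint8)])]))
E
```

```text
(no output)
```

View pics/m.png

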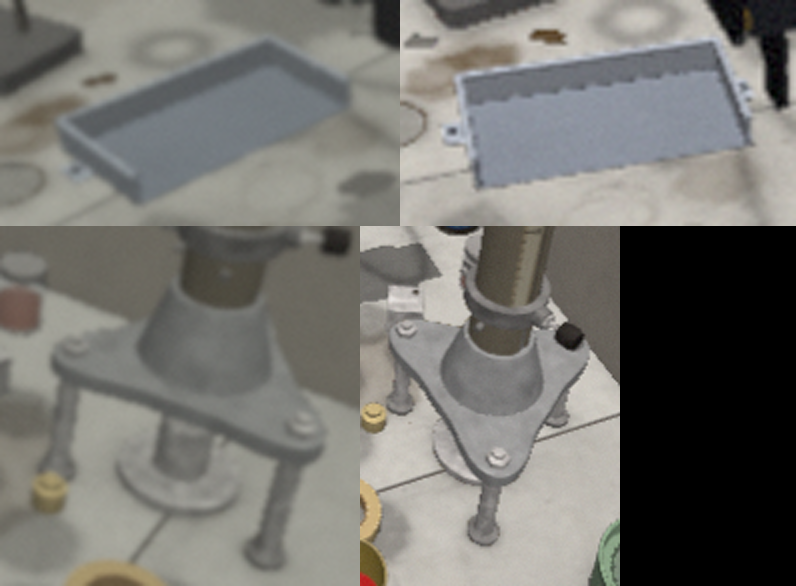

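The tray crop shows the open front facing the camera and the bench's -y side. Its front corners on the bench are near scene (210,222) and (271,195), and side (241,204) and (313,193). The tripod's left foot is near scene (389,262) and side (360,310).

```bash
python3 - <<'E'
from h import *
S,T=cam('scene'),cam('side')
def tri(u,v):
    o=[];d=[]
    for c,p in((S,u),(T,v)):
        a=p2w(c,[p],0)[0]; o.append(c[3]); d.append((a-c[3])/np.linalg.norm(a-c[3]))
    M=sum(np.eye(3)-np.outer(x,x)for x in d); b=sum((np.eye(3)-np.outer(x,x))@y for x,y in zip(d,o)); return np.linalg.solve(M,b).round(3)
for n,u,v in(('trayL',(210.3,222.5),(241.2,204.3)),('trayR',(270.6,194.6),(313.1,192.9)),('footL',(389,262),(360,309.5)),('footF',(458.3,291.3),(402,375.5)),('boltL',(396,219.7),(363,271)),('boltF',(470,248),(409.5,336))): print(n,p2w(S,[u],0)[0,:2].round(3),p2w(T,[v],0)[0,:2].round(3),tri(u,v))
# back wall top inner corners (z .032)
print(p2w(S,[(170+62/3.478,165+122/3.478),(170+265/3.478,165+42/3.478)],.032).round(3), p2w(T,[(220+60/3.771,155+75/3.771),(220+318/3.771,155+43/3.771)],.032).round(3))
E
```

```text
trayL [0.443 0.265] [0.44 0.26] [0.44  0.26  0.002]
trayR [0.666 0.245] [0.663 0.241] [0.662 0.241 0.002]
footL [ 0.621 -0.218] [ 0.622 -0.219] [ 0.623 -0.217 -0.002]
footF [ 0.634 -0.391] [ 0.637 -0.395] [ 0.64  -0.391 -0.006]
boltL [ 0.801 -0.141] [ 0.677 -0.112] [ 0.622 -0.219  0.13 ]
boltF [ 0.81  -0.358] [ 0.695 -0.319] [ 0.641 -0.387  0.121]
[[0.446 0.371 0.032]
 [0.658 0.35  0.032]] [[0.449 0.373 0.032]
 [0.668 0.346 0.032]]
```

Units first: shifts go in shares of 0.75 m and turns go in shares of 120 degrees. So 0.16 m / 0.75 = 0.2133, 0.09 m / 0.75 = 0.12.

```bash
python3 - <<'E'
from h import *
s=ctrl.get_state(); W=cam('wrist',s); S=cam('scene')
print('jar top',p2w(W,[(440,243)],.07),p2w(S,[(377,193)],.07),'amber top',p2w(W,[(496,132)],.085))
print('block top',p2w(W,[(347,243)],.042), p2w(S,[(363,221)],.042))
E
```

```text
jar top [[ 0.78894061 -0.06752529  0.07      ]] [[ 0.79262644 -0.07316816  0.07      ]] amber top [[0.82674844 0.06131788 0.085     ]]
block top [[ 0.68201272 -0.07994253  0.042     ]] [[ 0.67896429 -0.09947484  0.042     ]]
```

creep_tool(
  increments=[-0.012,-0.016,0.0533,0,0.4,-0.012,-0.016,0.12,0,0.4,-0.012,-0.016,0.1733,0,0.4,-0.012,-0.016,0.2133,0,0.4,-0.012,-0.016,0.2133,0,0.4,-0.012,-0.016,0.2133,0,0.4],
)

```text
time: 0.75
position: [0.638, -0.009, 0.0627]
tool_rot: [-2.221, -2.221, 0.001]
ft_force: [0.4, -0.4, 0.2]
grip_width: 0.543
grip_force: 0.0
```

Scaled: 0.056 m / 0.75 = 0.0747, 0.05 m / 0.75 = 0.0667.

creep_tool(
  increments=[0,0,0.04,0,0.4,0,0,0.0667,0,0.4,0,0,0.0747,0,0.4,0,0,0.0747,0,0.4],
)

```text
time: 1.15
position: [0.6389, -0.009, 0.0078]
tool_rot: [2.221, 2.221, 0.002]
ft_force: [-0.7, 0.0, -0.1]
grip_width: 0.403
grip_force: 0.0
```

creep_tool(
  increments=[0.0133,0,0,0,0.4,0.0267,0,0,0,0.4,0.0467,0,0,0,0.4,0.0667,-0.0027,0,0,0.4,0.0867,-0.0053,0,0,0.4,0.1067,-0.008,0,0,0.4,0.1267,-0.0107,0,0,0.4,0.1467,-0.0133,0,0,0.4,0.1667,-0.016,0,0,0.4,0.1867,-0.0187,0,0,0.4,0.2067,-0.0213,0,0,0.4,0.2267,-0.024,0,0,0.4,0.24,-0.024,0,0,0.4],
)

```text
time: 2.45
position: [0.6195, 0.1732, 0.0065]
tool_rot: [-2.219, -2.223, -0.0]
ft_force: [-0.1, -0.6, 0.6]
grip_width: 0.396
grip_force: 0.3
```

```bash
python3 - <<'E'
from h import *
for n in('side','scene'): cv2.imwrite(f'pics/{n}1.png',ctrl.get_image(n)[:,:,::-1])
a=cv2.imread('pics/side1.png')[140:320,170:410];cv2.imwrite('pics/s1.png',cv2.resize(a,None,fx=2.5,fy=2.5,interpolation=cv2.INTER_CUBIC))
E
```

```text
(no output)
```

View pics/s1.png

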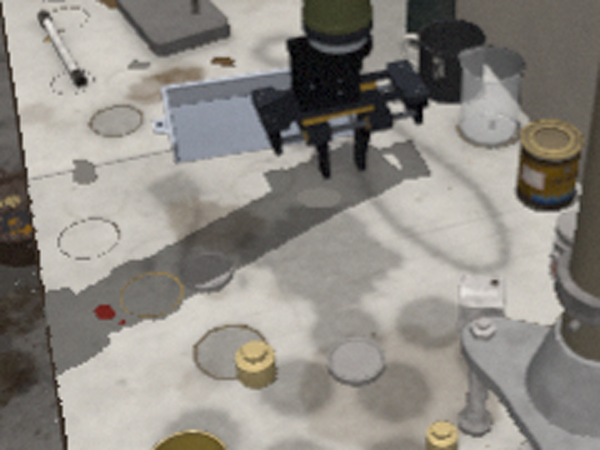

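The picture shows the fingers at the tray mouth, with lid c's old spot bare. It is ahead of the fingers, and the dark spot at (320,195) in the crop is a stain. Lids a (208,270) and b (357,360) have not moved.

Scaled: 0.09 m / 0.75 = 0.12, 0.085 m / 0.75 = 0.1133.

creep_tool(
  increments=[0.02,0,0,0,0.4,0.04,-0.0013,0,0,0.4,0.06,-0.0027,0,0,0.4,0.08,-0.0027,0,0,0.4,0.1,-0.0027,0,0,0.4,0.1133,-0.0027,0,0,0.4,0.12,-0.0027,0,0,0.4,0.12,-0.0027,0,0,0.4],
)

```text
time: 3.35
position: [0.6178, 0.262, 0.0065]
tool_rot: [-2.22, -2.223, -0.0]
ft_force: [0.2, -0.3, -1.1]
grip_width: 0.404
grip_force: 0.0
```

creep_tool(
  increments=[-0.0267,0,0,0,0.4,-0.04,0,-0.04,0,0.4,-0.04,0,-0.0933,0,0.4,-0.08,-0.04,-0.1467,0,0.4,-0.1333,-0.0933,-0.1467,0,0.4,-0.1867,-0.1467,-0.1467,0,0.4,-0.24,-0.2,-0.1467,0,0.4,-0.2933,-0.24,-0.1467,0,0.4,-0.3467,-0.2453,-0.1467,0,0.4,-0.3573,-0.2453,-0.1467,0,0.4,-0.3573,-0.2453,-0.1467,0,0.4,-0.3573,-0.2453,-0.1467,0,0.4],
)

```text
time: 4.55
position: [0.4337, -0.0085, 0.1168]
tool_rot: [2.225, 2.217, 0.001]
ft_force: [0.1, -0.1, -0.4]
grip_width: 0.4
grip_force: 0.0
```

```bash
python3 - <<'E'
from h import *
s=ctrl.get_state()
for n in('side','scene','wrist'): cv2.imwrite(f'pics/{n}2.png',ctrl.get_image(n)[:,:,::-1])
a=topdown(cv2.imread('pics/side2.png'),cam('side'),y0=-.2,y1=.4,x1=.75,z=.01)
b=topdown(cv2.imread('pics/scene2.png'),cam('scene'),y0=-.2,y1=.4,x1=.75,z=.01)
c=np.vstack([a[:,:],b]); cv2.imwrite('pics/t2.png',cv2.resize(c,None,fx=.85,fy=.85,interpolation=cv2.INTER_AREA))
E
```

```text
(no output)
```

View pics/t2.png

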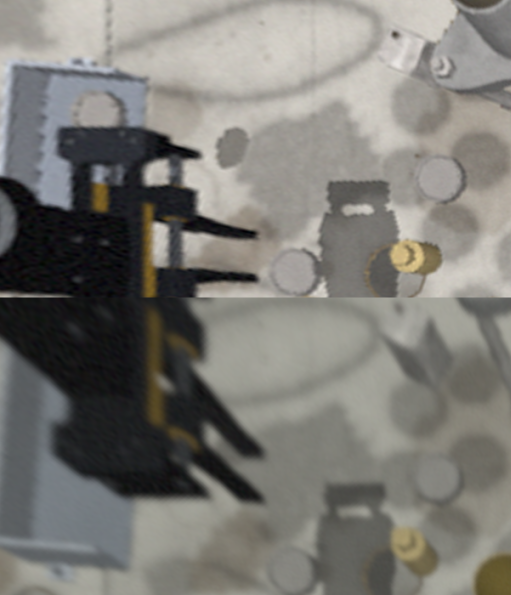

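The rectified views show lid c in the tray at (98,111), which is world (.620,.285). Lid a is at (296,270), world (.432,.052), and lid b at (439,177), world (.542,-.117). Next I'll sweep lid a.

Scaled: 0.11 m / 0.75 = 0.1467, 0.105 m / 0.75 = 0.14.

creep_tool(
  increments=[0,0,0.0533,0,0.4,0,0,0.1067,0,0.4,0,0,0.14,0,0.4,0,0,0.1467,0,0.4,0,0,0.1467,0,0.4],
)

```text
time: 5.2
position: [0.4337, -0.0064, 0.0061]
tool_rot: [-2.219, -2.222, 0.002]
ft_force: [0.2, 0.7, -0.1]
grip_width: 0.399
grip_force: 0.0
```

creep_tool(
  increments=[0.0133,0,0,0,0.4,0.0267,0,0,0,0.4,0.0427,0,0,0,0.4,0.06,0.0027,0,0,0.4,0.08,0.008,0,0,0.4,0.1,0.0133,0,0,0.4,0.12,0.0187,0,0,0.4,0.14,0.024,0,0,0.4,0.16,0.0293,0,0,0.4,0.18,0.0347,0,0,0.4,0.2,0.0413,0,0,0.4,0.22,0.048,0,0,0.4,0.24,0.0547,0,0,0.4,0.26,0.0613,0,0,0.4,0.28,0.068,0,0,0.4,0.3,0.0747,0,0,0.4,0.32,0.08,0,0,0.4,0.34,0.0827,0,0,0.4,0.36,0.0827,0,0,0.4,0.3733,0.0827,0,0,0.4],
)

```text
time: 7.2
position: [0.4957, 0.2749, 0.0065]
tool_rot: [-2.22, -2.222, -0.0]
ft_force: [-0.1, 0.3, -0.8]
grip_width: 0.4
grip_force: 0.1
```

creep_tool(
  increments=[0.008,0,0,0,0.4,0.012,0,0,0,0.4,0.012,0,0,0,0.4],
)

```text
time: 7.5
position: [0.4959, 0.2821, 0.0065]
tool_rot: [2.221, 2.222, -0.0]
ft_force: [0.4, 0.3, 0.4]
grip_width: 0.403
grip_force: 0.0
```

Scaled: -0.442 m / 0.75 = -0.5893, -0.11 m / 0.75 = -0.1467, -0.35 rad / 2.0944 = -0.1671.

creep_tool(
  increments=[-0.0267,0,0,0,0.4,-0.04,0,-0.04,0,0.4,-0.0533,0,-0.0933,0,0.4,-0.1067,0,-0.1467,0,0.4,-0.1667,0.0133,-0.1467,0,0.4,-0.2267,0.0267,-0.1467,0,0.4,-0.2867,0.04,-0.1467,-0.0477,0.4,-0.3467,0.0533,-0.1467,-0.0955,0.4,-0.4067,0.0667,-0.1467,-0.1432,0.4,-0.4667,0.0747,-0.1467,-0.1671,0.4,-0.5267,0.0747,-0.1467,-0.1671,0.4,-0.5733,0.0747,-0.1467,-0.1671,0.4,-0.5893,0.0747,-0.1467,-0.1671,0.4,-0.5893,0.0747,-0.1467,-0.1671,0.4,-0.5893,0.0747,-0.1467,-0.1671,0.4],
)

```text
time: 9.0
position: [0.552, -0.1583, 0.1165]
tool_rot: [-1.799, -2.574, -0.002]
ft_force: [0.6, 0.6, -0.1]
grip_width: 0.398
grip_force: 0.0
```

```bash
python3 - <<'E'
from h import *
s=ctrl.get_state(); print(s['position'],R.from_rotvec(s['tool_rot']).as_matrix().round(3).tolist())
for n in('side','scene'): cv2.imwrite(f'pics/{n}3.png',ctrl.get_image(n)[:,:,::-1])
a=topdown(cv2.imread('pics/side3.png'),cam('side'),y0=-.25,y1=.4,x1=.75,z=.01)
b=topdown(cv2.imread('pics/scene3.png'),cam('scene'),y0=-.25,y1=.4,x1=.75,z=.01)
c=np.vstack([a[:,:],b]); cv2.imwrite('pics/t3.png',cv2.resize(c,None,fx=.85,fy=.85,interpolation=cv2.INTER_AREA))
E
```

```text
[ 0.55200922 -0.15834752  0.11646289] [[-0.344, 0.939, -0.0], [0.939, 0.344, 0.001], [0.001, 0.0, -1.0]]
```

View pics/t3.png

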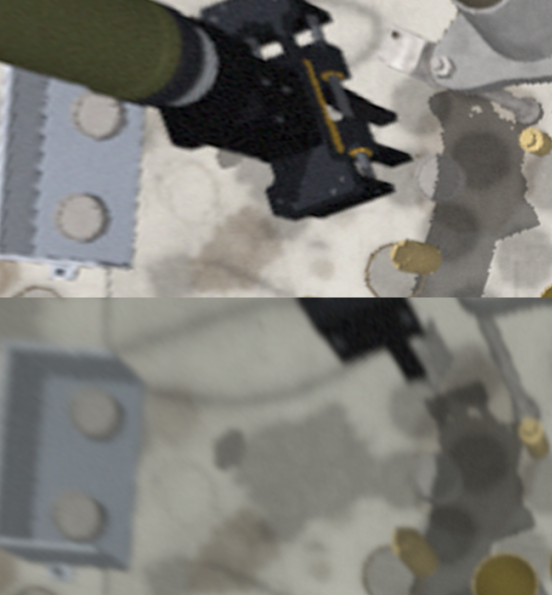

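Lids a (81,217) and c (98,115) both lie well inside the tray, about 20 mm or more behind the front edge. Lid b is still at about (437,180), under the fingers. I'll lower the gripper with it turned away from the tripod leg, then sweep.

Scaled: 0.11 m / 0.75 = 0.1467, 0.08 m / 0.75 = 0.1067.

creep_tool(
  increments=[0,0,0.0533,0,0.4,0,0,0.1067,0,0.4,0,0,0.14,0,0.4,0,0,0.1467,0,0.4,0,0,0.1467,0,0.4],
)

```text
time: 9.6
position: [0.5519, -0.1585, 0.0062]
tool_rot: [-1.797, -2.575, 0.0]
ft_force: [0.2, -0.6, -0.0]
grip_width: 0.399
grip_force: 0.0
```

creep_tool(
  increments=[0.0147,0.0053,0,0,0.4,0.0307,0.012,0,0,0.4,0.0507,0.0187,0,0,0.4,0.0693,0.0253,0,0,0.4,0.088,0.032,0,0,0.4,0.1067,0.0387,0,0,0.4,0.1253,0.0453,0,0,0.4,0.144,0.0533,0,0.0334,0.4,0.1627,0.06,0,0.0668,0.4,0.1813,0.0667,0,0.1003,0.4,0.2,0.0733,0,0.1337,0.4,0.2187,0.08,0,0.1671,0.4,0.2373,0.0867,0,0.1671,0.35,0.2507,0.092,0,0.1671,0.3,0.2507,0.092,0,0.1671,0.3],
)

```text
time: 11.1
position: [0.5523, 0.0428, 0.0065]
tool_rot: [-2.216, -2.226, -0.001]
ft_force: [-0.7, 0.2, -1.2]
grip_width: 0.31
grip_force: 0.0
```

```bash
python3 - <<'E'
from h import *
for n in('side','scene'): cv2.imwrite(f'pics/{n}4.png',ctrl.get_image(n)[:,:,::-1])
a=topdown(cv2.imread('pics/side4.png'),cam('side'),y0=-.25,y1=.4,x1=.75,z=.01)
b=topdown(cv2.imread('pics/scene4.png'),cam('scene'),y0=-.25,y1=.4,x1=.75,z=.01)
c=np.vstack([a[:,:],b]); cv2.imwrite('pics/t4.png',cv2.resize(c,None,fx=.85,fy=.85,interpolation=cv2.INTER_AREA))
E
```

```text
(no output)
```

View pics/t4.png

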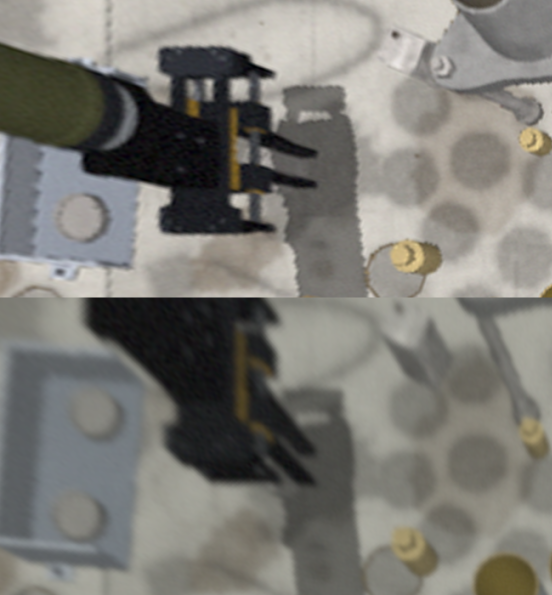

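Lid b has left its old spot and is ahead of the fingers. The bystanders stand where they were. I'll finish the sweep and retreat.

Scaled: 0.222 m / 0.75 = 0.296, 0.002 m / 0.75 = 0.0027.

creep_tool(
  increments=[0.016,0,0,0,0.3,0.0333,0,0,0,0.3,0.0533,0,0,0,0.3,0.0733,0,0,0,0.3,0.0933,0,0,0,0.3,0.1133,0.0013,0,0,0.3,0.1333,0.0013,0,0,0.3,0.1533,0.0027,0,0,0.3,0.1733,0.0027,0,0,0.3,0.1933,0.0027,0,0,0.3,0.2133,0.0027,0,0,0.3,0.2333,0.0027,0,0,0.3,0.2533,0.0027,0,0,0.3,0.2733,0.0027,0,0,0.3,0.2867,0.0027,0,0,0.3,0.296,0.0027,0,0,0.3,0.296,0.0027,0,0,0.3],
)

```text
time: 12.9
position: [0.5542, 0.2635, 0.0065]
tool_rot: [-2.22, -2.223, -0.001]
ft_force: [-0.6, 0.9, 0.6]
grip_width: 0.3
grip_force: 0.0
```

creep_tool(
  increments=[-0.0267,0,0,0,0.3,-0.04,0,-0.04,0,0.3,-0.0533,0,-0.0933,0,0.3,-0.1067,0,-0.1467,0,0.3,-0.1667,0,-0.1733,0,0.3,-0.2267,0,-0.2,0,0.3,-0.2867,0,-0.2267,0,0.3,-0.3467,0,-0.24,0,0.3,-0.4,0,-0.2533,0,0.3,-0.4,0,-0.2533,0,0.3,-0.4,0,-0.2533,0,0.3],
)

```text
time: 14.0
position: [0.5542, -0.0397, 0.1969]
tool_rot: [2.226, 2.216, 0.001]
ft_force: [0.9, 1.1, -0.5]
grip_width: 0.302
grip_force: 0.0
```

```bash
python3 - <<'E'
from h import *
for n in('side','scene'): cv2.imwrite(f'pics/{n}5.png',ctrl.get_image(n)[:,:,::-1])
a=topdown(cv2.imread('pics/side5.png'),cam('side'),y0=-.25,y1=.4,x1=.75,z=.01)
b=topdown(cv2.imread('pics/scene5.png'),cam('scene'),y0=-.25,y1=.4,x1=.75,z=.01)
c=np.vstack([a[:,:],b]); cv2.imwrite('pics/t5.png',cv2.resize(c,None,fx=.85,fy=.85,interpolation=cv2.INTER_AREA))
E
```

```text
(no output)
```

View pics/t5.png

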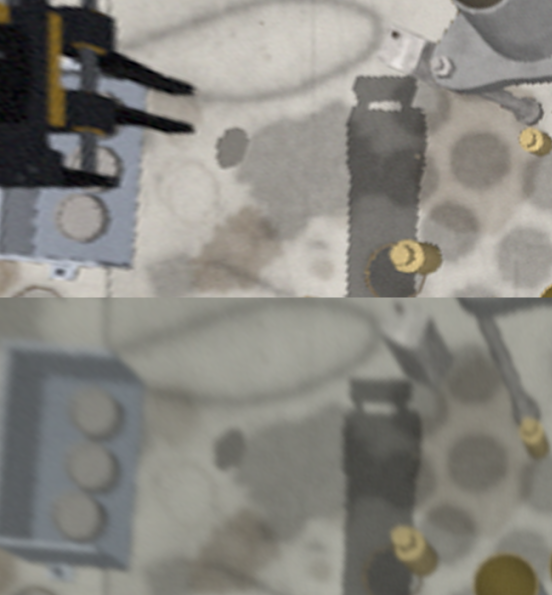

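The lower view shows all three lids flat in a row in the tray at (97,414), (92,467) and (79,517), with their near edges about 15–20 mm or more behind the front edge at column ~137. The bystanders in view have not moved and the gripper is clear.

```bash
python3 -c "
from bench import ctrl
print(ctrl.close_job())"
```

```text
the job is handed in; nothing more can be done
None
```

The job is handed in: all three lids were swept flat into the catch tray in about 14 s, and in the last pictures the bystanders in view had not moved; the hand-in returned no verdict.

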